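# Clamp a jar and lift off its cap of unknown thread hand

### The arm

A 7-joint arm with a two-finger parallel gripper is mounted at the origin on the work surface. World frame = base frame: x ahead of the robot, y to its left, z up, the work surface at z = 0. Lengths are in mm, angles in rad, forces in N, time in s.
With the tool pointing down it reaches from about 400 to 850 mm from the base axis. Payload 4.5 kg.
Tool frame: the origin (TCP) lies at the centre of the arm's flange, where the gripper is bolted on; the fingertips stand 166 mm ahead of it and the grasp point (between the pads) lies 147 mm ahead of it; z points along the fingers, y is the line along which they close (so a half turn about z gives the same grasp; the last joint's range is limited). The gripper opens to 88 mm and grips with 3 to 60 N. Pads are 18 mm wide; open, the fingers measure 123 mm over their backs; the gripper's body (75 mm by 187 mm) begins 45 mm behind the grasp point.
Start: joints at [1.218, 0.689, -0.195, 1.565, 0.157, 0.902, -0.215], TCP at [235.79, -578.827, 404.743] pointing down, gripper open.
Joint ranges: [-3.01, 3.01], [-0.46, 2.08], [-1.47, 1.51], [0.13, 2.56], [-1, 4.14], [0.04, 2.09], [-2.66, 2.66]. Speed limits (rad/s): [2.57, 2.57, 3.14, 3.14, 3.14, 3.14, 3.14].

### API

Orientations are given as [roll, pitch, yaw] about the fixed x, y, z axes, in that order (R = Rz(yaw) Ry(pitch) Rx(roll)).
In Python, from workcell import arm gives the robot as it stands.
- The arm moves only by the shell command python3 -m jog 'ROWS' [OPENING] [FORCE]. ROWS is JSON, a list of rows, each an object of numbers: "dx", "dy", "dz": the shift along the tool's x, y, z in mm; "turn": the turn about the tool's z in degrees. A call has 1 to 12 rows; each row shifts and turns the commanded pose from where the row before left it, along the tool's axes as they then stand; what a row does not reach is not made up. A row lasts 1/10 s, in which the tool goes at most 50 mm and 8.59 degrees, less where a joint would pass 70% of its speed; a pose out of reach is approached as far as the arm can. A call is refused whole if a number of a shift passes 50 or a number of a turn 8.59, either way. A call with a gripper value outside its range is refused whole. OPENING is the opening, from 0 (shut) to 1 (fully open), set as the call begins (- or left out, the last holds). The fingers move at their own pace and stop on an object; FORCE is the grip in N (left out, the last holds). Time passes only in rows, so rows that do not move let the fingers close. It gives the time, the measured TCP pose, the force, the opening and the grip force at its end, in the units of the state.
- arm.get_state(): the state, without advancing time (a new reading comes with each control period).
- arm.read_camera(name): name is "side" or "top" or "wrist"; returns a dict with "img" (384x512x3 uint8, blue, green, red), "fx", "fy", "cx", "cy" (pixels), "dist" ([k1, k2, p1, p2, k3] as OpenCV has them; the pictures are not rectified), "view" (4x4, takes a point from world to camera coordinates). Camera axes: x right, y down, z forward; pixel columns grow to the right and rows downward; lengths in mm; the calibration is good to about 2 mm. A picture is of the moment at which its call begins. There is no depth.
- arm.sign_off(): hands the job in; it is judged then, once.
Trained networks look in a picture, given as the dict that the camera call returned (one of the last four; its "shot" number tells which), for a name from the list of things; names that differ only in an ending like _2 or _b are one class to them, and where a whole thing is asked for, a point or a joint stands for the part that bears it (a point fixed in the world has none). Each returns a list of dicts, best first, with "conf" (0 to 1); they miss things now and then, are a little off and sometimes report something else, mostly with a low value. They report only what shows in the picture. A call takes as long as a camera call. They do not tell look-alikes from the thing itself.
- arm.silhouettes(picture, thing): "mask" (384x512 bool, what is visible of it).
- arm.mark_of(picture, thing): "at" ([x, y, z] in mm, in world coordinates, good to about 4 mm: a listed point, or the origin of a listed thing).
The state is a dict: "time": time; "joints": joint angles; "dq": joint speeds; "joint_efforts": joint torques, N m; "eef_pos": TCP position; "ee_rot": TCP orientation; "force": force on the tool from outside, world axes, zero at the start; "moment": the same for the moment, N m; "grip_width": finger opening in mm; "grasp_force": force on a finger pad.
Only numpy, scipy, OpenCV 4.12 (cv2) and the standard library are available. Lean on these libraries where they do the work, as an engineer would, in place of code of your own. Each camera call takes 0.05 s, during which the arm holds its last target. There are 200 camera calls.

### The job

Slide the clamp's jaw in until it presses the jar standing in the clamp firmly against the end wall, then unscrew that jar's cap, finding out by trying whether its thread is ordinary or reversed. Lift the cap off and finish still holding it level in the gripper, at least 5 cm above the jar's rim, with the jar left standing in the shut clamp. Do not lift the cap before the jaw is shut, do not lift or tip a jar, and leave the spare jar and the other kitchen things where they stand.

Things in the scene. Friction and masses are not known exactly. Their poses are not given: they have to be found in the camera images.
- clamp: wooden jar clamp fixed to the table: two parallel rails (35 mm high, 66 mm apart, 14 mm thick) along its y, an end wall (45 mm high) across their +y end, a sliding steel jaw between them at the -y end. Origin: table surface, midway between the rails, 32 mm short of the end wall: right under the jar's axis once it is clamped (it starts 12 to 30 mm short of that). z up; the jaw closes along +y
- jaw (a joint): travel of the steel jaw along the clamp's +y, m: 0 fully open, 0.070 with the jar pressed between jaw and end wall (limit 0.082). It starts at 0 to 0.018, slides with about 5 N of friction and stays where it is left; at the end press some 8 N harder than that. 1 to 2 mm of spring-back does no harm
- jaw_post (a point): centre of the top of the jaw's upright steel grip post, 80 mm above the table. The post is 14 mm thick along the clamp's y, 24 mm wide, clear of everything from 35 mm up, and stands 65 mm behind the jaw's face, moving with it; free room before and behind it for fingers closing along the clamp's y
- jar_a: one of two look-alike loose square white stoneware jars with screw caps: body 64 x 64 x 85 mm, round neck, rim 110 mm up, 0.6 kg. Origin: centre of underside. Which jar stands in the clamp changes: it is the one within 40 mm of the clamp's origin; the other is the spare, free beyond the end wall. One has an ordinary, one a reversed thread; nothing outside shows which
- jar_b: the other look-alike jar, same sizes and origin as jar_a; either may be the one in the clamp. Its sides are parallel to the clamp's
- cap_a: screw cap of jar_a, dark steel, twelve-sided, 62 mm across flats, 24 mm tall, 70 g, low ridge on top along its x. Origin: centre of its underside, 90 mm above the jar's underside when on. Flats face its x axis and every 30 deg from it. The wrong way it meets a hard stop within 10 deg. The right way it turns easily, without rising, is free from 55 to 85 deg (lift at 70), hard stop at about 90
- cap_b: screw cap of jar_b, same shape, sizes, origin and behaviour as cap_a, except that of the two threads one is ordinary and one reversed. Until a cap is free its thread holds it down with 1.5 mm of play and pulling would lift the jar; once free it lifts straight off
- mason: bystander: empty glass mason jar, 76 mm across, 115 mm tall, origin at the centre of its underside
- canister: bystander: round glass canister with a cork top, 90 mm across, 120 mm tall, origin at the centre of its underside
- scale_pan: bystander: round stainless scale pan, 150 mm across, 25 mm tall, origin at the centre of its underside
Not all that is in view belongs to the job. What is shaped like the jar_b but pink or red is not meant.

How it is judged (in metres and radians):
On the way:
1. the jaw is slid shut and presses the jar (over 3 N) against the end wall (((value of joint jaw above 0.066 m and horizontal distance between jar_a and clamp below 0.006 m and contact force between clamp and jar_a above 3 N) or (value of joint jaw above 0.066 m and horizontal distance between jar_b and clamp below 0.006 m and contact force between clamp and jar_b above 3 N))), for 0.1 s.
At the end, for the whole second after the job is handed in: The cap of the clamped jar is held by the fingers (over 2 N), still, level within 0.3 rad, its underside over 40 mm above the jar's rim and not touching the jar; the jar stands upright on the table within 6 mm of its clamped place and the jaw is still shut on it (joint over 0.066) (((value of joint jaw above 0.066 m and horizontal distance between jar_a and clamp below 0.006 m and height (world z) of jar_a below 0.004 m and angle between jar_a's own z axis and vertical below 0.08 rad and z of cap_a in the frame of jar_a above 0.15 m and angle between cap_a's own z axis and vertical below 0.3 rad and contact force between the fingers and cap_a above 2 N and contact force between cap_a and jar_a below 0.05 N and linear speed of cap_a below 0.05 m/s) or (value of joint jaw above 0.066 m and horizontal distance between jar_b and clamp below 0.006 m and height (world z) of jar_b below 0.004 m and angle between jar_b's own z axis and vertical below 0.08 rad and z of cap_b in the frame of jar_b above 0.15 m and angle between cap_b's own z axis and vertical below 0.3 rad and contact force between the fingers and cap_b above 2 N and contact force between cap_b and jar_b below 0.05 N and linear speed of cap_b below 0.05 m/s))); the arm keeps its last pose, push and grip.
It fails at once if the cap of the clamped jar is lifted before the jaw is shut ((horizontal distance between jar_a and clamp below 0.06 m and z of cap_a in the frame of jar_a above 0.105 m and value of joint jaw below 0.06 m) or (horizontal distance between jar_b and clamp below 0.06 m and z of cap_b in the frame of jar_b above 0.105 m and value of joint jaw below 0.06 m)).
It fails at once if a jar is lifted over 20 mm or tipped ((height (world z) of jar_a above 0.02 m or angle between jar_a's own z axis and vertical above 0.25 rad) or (height (world z) of jar_b above 0.02 m or angle between jar_b's own z axis and vertical above 0.25 rad)).
It fails at once if the spare jar or its cap is moved over 25 mm ((horizontal distance between jar_a and clamp above 0.1 m and distance of any of jar_a, cap_a from where it was at the start of the episode above 0.025 m) or (horizontal distance between jar_b and clamp above 0.1 m and distance of any of jar_b, cap_b from where it was at the start of the episode above 0.025 m)).
It fails at once if a bystander is moved over 25 mm (distance of any of mason, canister, scale_pan from where it was at the start of the episode above 0.025 m).
It also fails if it takes over 64 s, if anything falls off the work surface, if the arm or the gripper's body presses on something with over 40 N, if the wrist force passes 120 N, or if a joint passes its speed limit or range.

## Working session

There is one attempt and no reset: what is moved stays moved. The work goes in short steps, Python scripts to look and compute and a shell command to move; the robot and the scene stay as the last step left them, time stands still between calls to the robot, and variables do not carry over. Pictures are saved under pics/ and viewed, at most 10 in all, crops included, and the job is handed in when it is done.

```bash
mkdir -p pics
cat > h.py <<'E'
import numpy as np,cv2
from workcell import arm
def proj(c,p):
    V=np.array(c["view"]);K=np.array([[c["fx"],0,c["cx"]],[0,c["fy"],c["cy"]],[0,0,1.]])
    r,_=cv2.Rodrigues(V[:3,:3]);return cv2.projectPoints(np.float64(p).reshape(-1,1,3),r,V[:3,3],K,np.float64(c["dist"]))[0].reshape(-1,2)
def unproj(c,uv,z):
    V=np.array(c["view"]);K=np.array([[c["fx"],0,c["cx"]],[0,c["fy"],c["cy"]],[0,0,1.]])
    n=cv2.undistortPoints(np.float64(uv).reshape(-1,1,2),K,np.float64(c["dist"])).reshape(-1,2)
    d=np.c_[n,np.ones(len(n))]@V[:3,:3];o=-V[:3,:3].T@V[:3,3]
    return o+d*((z-o[2])/d[:,2])[:,None]
E
python3 - <<'E'
from h import *
s=arm.get_state();print({k:np.round(s[k],3) for k in s})
ims=[]
for n in("top","side"):
    c=arm.read_camera(n);ims.append(c["img"])
    for t in("clamp","jaw","jaw_post","jar_a","cap_a","mason","canister","scale_pan"):
        for d in arm.mark_of(c,t)[:4]:
            print(n,t,round(d["conf"],2),np.round(d["at"]),np.round(proj(c,d["at"])[0]))
cv2.imwrite("pics/a.png",cv2.resize(np.vstack(ims),(800*512//512,1200))[:600]);cv2.imwrite("pics/b.png",cv2.resize(ims[1],(800,600)))
E
```

```text
{'time': np.float64(0.0), 'joints': array([ 1.218,  0.69 , -0.195,  1.566,  0.157,  0.903, -0.215]), 'dq': array([ 0.001,  0.001, -0.   , -0.   , -0.   , -0.001, -0.   ]), 'joint_efforts': array([ 0.0000e+00, -5.2756e+01, -1.2670e+00, -1.5343e+01, -5.3000e-02,
        7.0000e-03,  0.0000e+00]), 'eef_pos': array([ 235.632, -578.531,  403.923]), 'ee_rot': array([-3.14 ,  0.   ,  0.387]), 'force': array([ 0.517,  0.79 , -0.391]), 'moment': array([ 0.041, -0.005, -0.007]), 'grasp_force': np.float64(0.0), 'grip_width': np.float64(87.877)}
top clamp 0.89 [519.  79.   1.] [229. 202.]Traceback (most recent call last):
  File "<stdin>", line 7, in <module>
ValueError: it knows: canister, cap, clamp, jar, jaw_post, mason, scale_pan
```

Run:
```python
from h import *
for n in("top","side"):
    c=arm.read_camera(n);cv2.imwrite(f"pics/{n}.png",cv2.resize(c["img"],(800,600)))
    for t in("clamp","jaw_post","jar","cap","mason","canister","scale_pan"):
        for d in arm.mark_of(c,t)[:4]:
            print(n,t,round(d["conf"],2),np.round(d["at"]),np.round(proj(c,d["at"])[0]))
```

```text
top clamp 0.56 [520.  78.   1.] [230. 201.]
top jaw_post 0.68 [558. -70.  85.] [282. 186.]
top jar 0.9 [694.  52.   1.] [238. 143.]
top jar 0.83 [597. 214.  -1.] [184. 175.]
top jar 0.74 [369.  66.   1.] [233. 253.]
top jar 0.66 [464. 253.   2.] [170. 220.]
top cap 0.81 [524.  56.  84.] [236. 198.]
top cap 0.78 [460. 250.  89.] [165. 222.]
top mason 0.62 [614. 412.  -3.] [119. 170.]
top canister 0.59 [ 682. -373.   -0.] [379. 147.]
top scale_pan 0.86 [ 476. -352.    1.] [374. 216.]
side clamp 0.94 [517.  75.  -1.] [243. 232.]
side clamp 0.47 [ 476. -349.   -2.] [328. 151.]
side jaw_post 0.86 [554. -72.  80.] [262. 173.]
side jar 0.95 [461. 250.   1.] [221. 289.]
side jar 0.94 [374.  73.  -1.] [289. 256.]
side jar 0.9 [695.  51.  -1.] [198. 198.]
side jar 0.87 [598. 218.  -1.] [186. 254.]
side cap 0.88 [523.  56.  94.] [245. 204.]
side cap 0.84 [465. 253.  90.] [217. 270.]
side cap 0.64 [459. 250.   2.] [221. 289.]
side mason 0.9 [615. 414.   2.] [128. 306.]
side mason 0.21 [525.  56.  92.] [245. 204.]
side canister 0.57 [ 688. -368.   -4.] [276. 125.]
side scale_pan 0.55 [ 478. -350.   -2.] [328. 151.]
```

View pics/top.png

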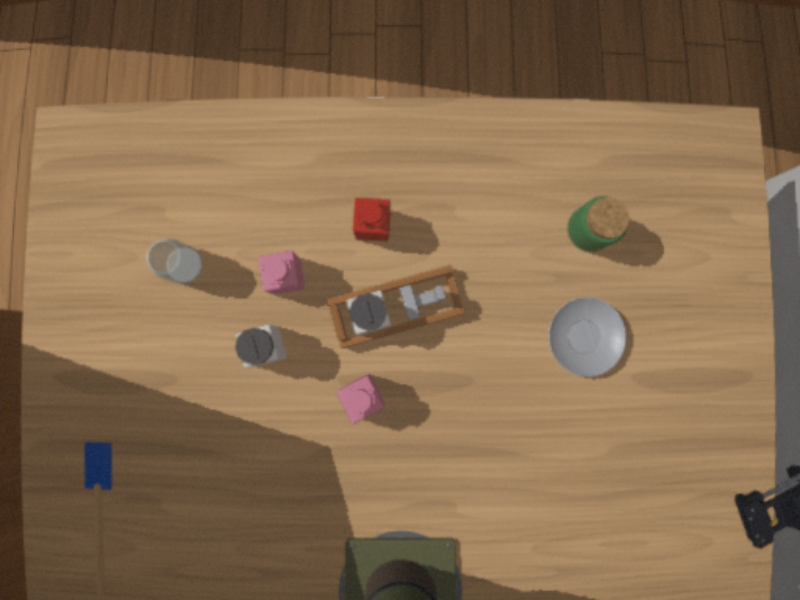

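View pics/side.png

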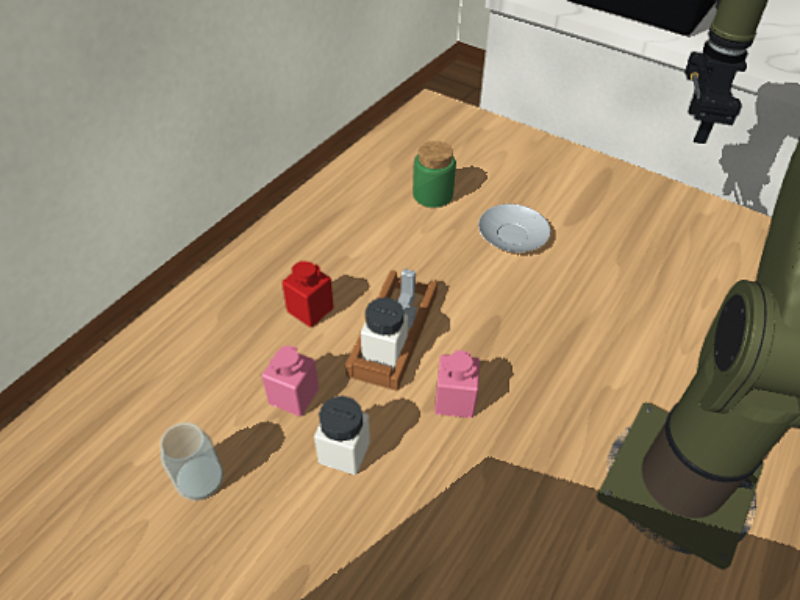

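The top picture (800x600 pixels) shows five things that could be taken for the jar:
- White jar with a dark cap inside the clamp, (368,312). This is the target.
- White spare jar, (258,345).
- Pink jars, (281,272) and (360,399).
- Red jar, (371,219).

I choose the white one in the clamp. The jaw post is at about (440,293).

Run:
```python
from h import *
c=arm.read_camera("top")
cv2.imwrite("pics/crop.png",cv2.resize(c["img"][160:235,200:305],None,fx=7,fy=7,interpolation=cv2.INTER_CUBIC))
m=arm.silhouettes(c,"clamp")[0]["mask"]
v,u=np.nonzero(m);p=unproj(c,np.c_[u,v].astype(float),35)[:,:2]
print(cv2.minAreaRect(p.astype(np.float32)))
```

```text
((534.7238159179688, 8.75042724609375), (93.75860595703125, 236.1405487060547), 15.680432319641113)
```

View pics/crop.png

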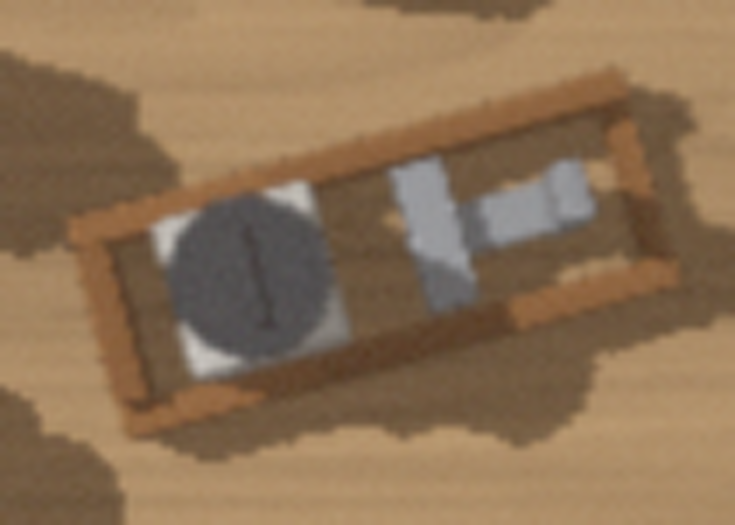

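```bash
python3 -m jog '[{"dx":40,"dy":-29},{"dx":40,"dy":-29},{"dx":40,"dy":-29},{"dx":40,"dy":-29},{"dx":40,"dy":-29},{"dx":40,"dy":-29},{"dx":40,"dy":-29},{"dx":40,"dy":-29},{"dx":40,"dy":-29},{"dx":30,"dy":-23},{"turn":7.8},{}]' 0.6
```

```text
schema error: expected keys dx, dy, dz, turn
```

The crop shows the white jar with the dark cap at (250,275), standing between the wooden rails. The jaw plate is at (430,230) and the post at (575,190), so the choice is right. The cap's ridge runs roughly across the clamp.

```bash
python3 -m jog '[{"dx":40,"dy":-29},{"dx":40,"dy":-29},{"dx":40,"dy":-29},{"dx":40,"dy":-29},{"dx":40,"dy":-29},{"dx":40,"dy":-29},{"dx":40,"dy":-29},{"dx":40,"dy":-29},{"dx":40,"dy":-29},{"dx":30,"dy":-23},{"turn":7.8},{"dz":0}]' 0.6
python3 - <<'E'
from h import *
s=arm.get_state();print(s["eef_pos"],s["ee_rot"],s["force"])
P=[];C=[];J=[]
for n in("top","side","wrist"):
    c=arm.read_camera(n)
    if n=="wrist":cv2.imwrite("pics/w.png",cv2.resize(c["img"],(800,600)))
    for t in("clamp","jaw_post","jar","cap"):
        for d in arm.mark_of(c,t)[:3]:
            print(n,t,round(d["conf"],2),np.round(d["at"],1),np.round(proj(c,d["at"])[0]))
E
```

```text
[ 235.77468908 -578.82995116  404.74677251] [ 3.14151304e+00 -1.93256123e-05  3.86814480e-01] [-0.23537506  0.24806697  0.27717564]
top clamp 0.57 [516.   78.8   1.7] [229. 203.]
top jaw_post 0.54 [558.  -71.3  82.2] [282. 186.]
top jar 0.91 [366.7  63.9  -1.5] [234. 254.]
top jar 0.91 [696.5  51.7   1.8] [238. 142.]
top jar 0.87 [599.5 219.4   3.2] [182. 175.]
top cap 0.71 [461.4 254.5  87.1] [163. 221.]
top cap 0.64 [522.7  54.8  88.2] [236. 199.]
side clamp 0.79 [517.5  74.5   1.2] [243. 231.]
side jaw_post 0.57 [553.3 -69.4  82.7] [262. 173.]
side jar 0.96 [693.8  54.5  -1.7] [198. 199.]
side jar 0.95 [5.228e+02 5.670e+01 5.000e-01] [245. 226.]
side jar 0.83 [463.1 250.9   0.9] [220. 289.]
side cap 0.74 [521.5  57.4  90.2] [245. 205.]
side cap 0.64 [462.7 251.   90.5] [218. 269.]schema error: expected keys dx, dy, dz, turn
```

View pics/w.png

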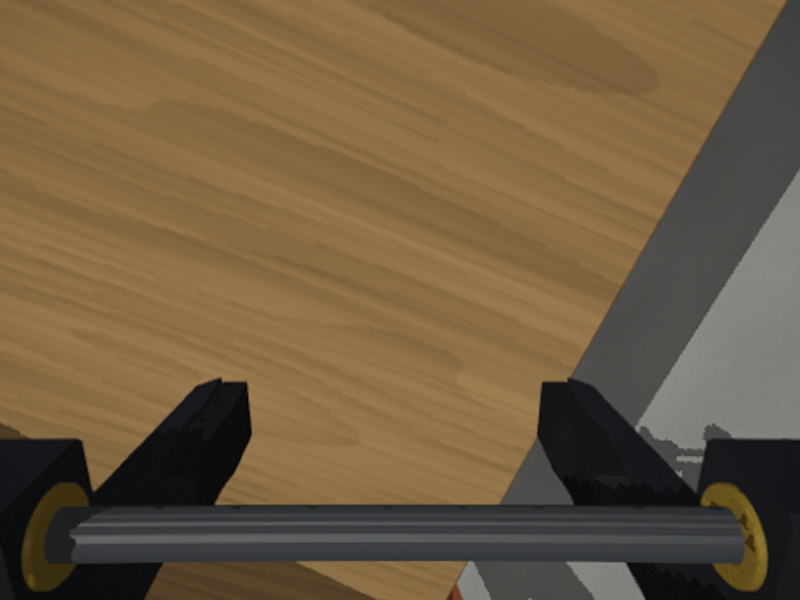

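The wrist view shows only bare table and the two open fingers, at (215,440) and (570,440). The arm has not moved, because each row needs all four keys.

```bash
python3 -m jog '[{"dx":40,"dy":-29,"dz":0,"turn":0},{"dx":40,"dy":-29,"dz":0,"turn":0},{"dx":40,"dy":-29,"dz":0,"turn":0},{"dx":40,"dy":-29,"dz":0,"turn":0},{"dx":40,"dy":-29,"dz":0,"turn":0},{"dx":40,"dy":-29,"dz":0,"turn":0},{"dx":40,"dy":-29,"dz":0,"turn":0},{"dx":40,"dy":-29,"dz":0,"turn":0},{"dx":40,"dy":-29,"dz":0,"turn":0},{"dx":30,"dy":-23,"dz":0,"turn":0},{"dx":0,"dy":0,"dz":0,"turn":7.8},{"dx":0,"dy":0,"dz":0,"turn":0}]' 0.6
python3 - <<'E'
from h import *
s=arm.get_state();print(s["eef_pos"],s["ee_rot"],s["force"])
c=arm.read_camera("wrist")
cv2.imwrite("pics/w2.png",cv2.resize(c["img"],(800,600)))
for t in("clamp","jaw_post","jar","cap"):
        for d in arm.mark_of(c,t)[:3]:
            print(t,round(d["conf"],2),np.round(d["at"],1),np.round(proj(c,d["at"])[0]))
E
```

```text
time: 2.95
eef_pos: [490.5, -167.3, 404.8]
ee_rot: [3.141, -0.0, 0.253]
force: [-0.9, -1.1, 0.1]
grip_width: 52.9
grasp_force: 0.0
[ 490.48935267 -167.31988134  404.80423977] [ 3.14128586e+00 -2.45799743e-04  2.53115075e-01] [-0.92770934 -1.05106952  0.1354122 ]
jaw_post 0.6 [558.7 -69.9  80.5] [157.  67.]
jar 0.94 [519.4  58.7   0.9] [48. 75.]
jar 0.75 [367.4  72.1   1.2] [ 27. 205.]
```

View pics/w2.png

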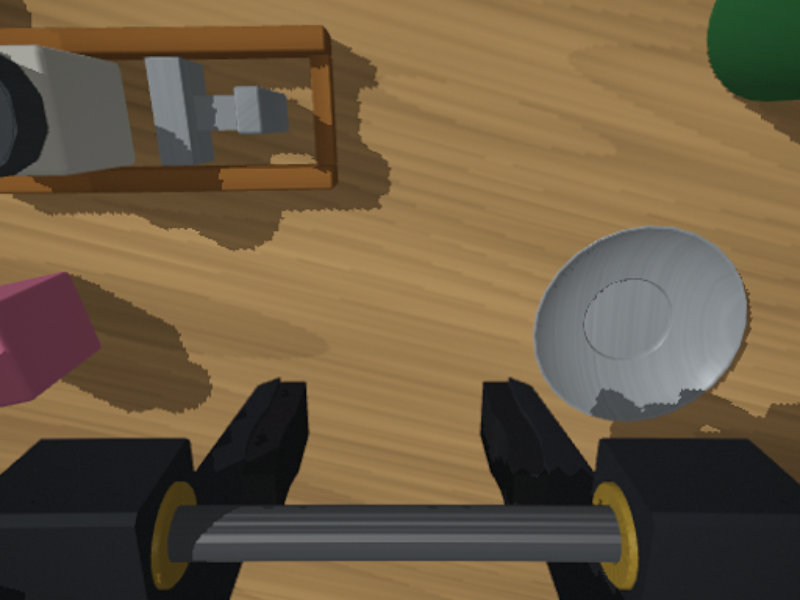

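The wrist view shows the clamp lying horizontally in the picture. The rails are at y≈40 and y≈180, the top of the post at about (248,110), and the jar at (70,110), so the tool is already nearly parallel to the clamp. The arm fell a bit short of the target position.

Run:
```python
from h import *
c=arm.read_camera("wrist");s=1.5625
e=unproj(c,np.array([[2,191],[330,188],[2,28],[325,26]])/s,35);print(e.round(1))
for a,b in((0,1),(2,3)):
    d=e[a]-e[b];print(np.degrees(np.arctan2(d[1],d[0]))-90)
print(unproj(c,np.array([[248,110]])/s,80).round(1))
```

```text
[[ 466.7   78.3   35. ]
 [ 520.5 -120.9   35. ]
 [ 561.4   79.7   35. ]
 [ 609.9  -98.8   35. ]]
15.098390538332495
15.218506369087336
[[555.6 -74.2  80. ]]
```

```bash
python3 -m jog '[{"dx":0,"dy":0,"dz":0,"turn":-0.6},{"dx":22,"dy":-19,"dz":0,"turn":0},{"dx":22,"dy":-19,"dz":0,"turn":0},{"dx":22,"dy":-19,"dz":0,"turn":0},{"dx":22,"dy":-19,"dz":0,"turn":0},{"dx":0,"dy":0,"dz":20,"turn":0},{"dx":0,"dy":0,"dz":25,"turn":0},{"dx":0,"dy":0,"dz":25,"turn":0},{"dx":0,"dy":0,"dz":15,"turn":0},{"dx":0,"dy":0,"dz":0,"turn":0},{"dx":0,"dy":0,"dz":0,"turn":0}]' 0.6
python3 - <<'E'
from h import *
for n in("wrist","side"):
  c=arm.read_camera(n)
  if n=="wrist":cv2.imwrite("pics/w3.png",cv2.resize(c["img"],(800,600)))
  for t in("jaw_post","cap"):
        for d in arm.mark_of(c,t)[:3]:
            print(t,round(d["conf"],2),np.round(d["at"],1),np.round(proj(c,d["at"])[0]))
E
```

```text
time: 4.35
eef_pos: [555.4, -72.9, 320.0]
ee_rot: [3.142, -0.0, 0.261]
force: [-0.3, 0.2, 0.9]
grip_width: 53.2
grasp_force: 0.0
jaw_post 0.66 [555.6 -72.7  82.3] [251. 207.]
cap 0.76 [525.9  54.3  89. ] [ 49. 205.]
jaw_post 0.55 [555.5 -69.7  83.4] [261. 173.]
cap 0.76 [523.9  54.4  94.4] [245. 203.]
cap 0.64 [462.  250.7  94. ] [218. 269.]
```

View pics/w3.png

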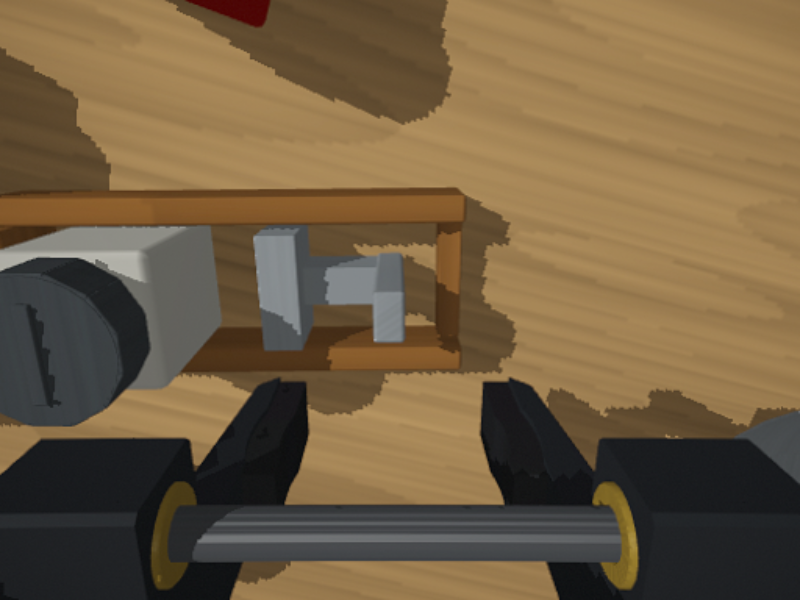

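The wrist view shows the post top at (390,300), centred between the fingers at (290,400) and (500,400). Next I go down and grip it.

```bash
python3 -m jog '[{"dx":0,"dy":0,"dz":25,"turn":0},{"dx":0,"dy":0,"dz":25,"turn":0},{"dx":0,"dy":0,"dz":25,"turn":0},{"dx":0,"dy":0,"dz":19,"turn":0},{"dx":0,"dy":0,"dz":0,"turn":0}]' 0.6 && python3 -m jog '[{"dx":0,"dy":0,"dz":0,"turn":0},{"dx":0,"dy":0,"dz":0,"turn":0},{"dx":0,"dy":0,"dz":0,"turn":0},{"dx":0,"dy":0,"dz":0,"turn":0},{"dx":0,"dy":0,"dz":0,"turn":0},{"dx":0,"dy":0,"dz":0,"turn":0}]' 0 40
```

```text
time: 5.15
eef_pos: [554.4, -72.4, 223.9]
ee_rot: [-3.14, 0.004, 0.262]
force: [-0.9, 0.0, 0.5]
grip_width: 52.8
grasp_force: 0.0
time: 5.75
eef_pos: [555.3, -71.7, 226.3]
ee_rot: [-3.141, -0.001, 0.263]
force: [-2.4, 2.8, 6.6]
grip_width: 13.3
grasp_force: 40.0
```

```bash
python3 -m jog '[{"dx":0,"dy":-6,"dz":0,"turn":0},{"dx":0,"dy":-6,"dz":0,"turn":0},{"dx":0,"dy":-6,"dz":0,"turn":0},{"dx":0,"dy":-6,"dz":0,"turn":0},{"dx":0,"dy":-6,"dz":0,"turn":0},{"dx":0,"dy":-6,"dz":0,"turn":0},{"dx":0,"dy":-6,"dz":0,"turn":0},{"dx":0,"dy":-6,"dz":0,"turn":0},{"dx":0,"dy":0,"dz":0,"turn":0},{"dx":0,"dy":0,"dz":0,"turn":0}]'; python3 -m jog '[{"dx":0,"dy":-3,"dz":0,"turn":0},{"dx":0,"dy":0,"dz":0,"turn":0}]'
```

```text
time: 6.75
eef_pos: [543.2, -28.2, 226.3]
ee_rot: [3.138, -0.001, 0.26]
force: [0.7, -6.0, 5.0]
grip_width: 13.5
grasp_force: 40.1
time: 6.95
eef_pos: [542.6, -25.9, 226.3]
ee_rot: [3.137, -0.001, 0.259]
force: [0.9, -6.3, 5.5]
grip_width: 13.5
grasp_force: 40.1
```

```bash
python3 -m jog '[{"dx":0,"dy":-3,"dz":0,"turn":0},{"dx":0,"dy":0,"dz":0,"turn":0}]'|sed -n '2p;4p';python3 -m jog '[{"dx":0,"dy":-3,"dz":0,"turn":0},{"dx":0,"dy":0,"dz":0,"turn":0}]'|sed -n '2p;4p'; python3 -m jog '[{"dx":0,"dy":-2,"dz":0,"turn":0},{"dx":0,"dy":0,"dz":0,"turn":0}]'|sed -n '2p;4p'
```

```text
eef_pos: [541.8, -23.3, 226.3]
force: [0.6, -8.4, 4.5]
eef_pos: [541.0, -20.4, 226.3]
force: [0.7, -8.3, 4.3]
eef_pos: [540.5, -18.6, 226.3]
force: [1.1, -7.0, 4.2]
```

```bash
python3 -m jog '[{"dx":0,"dy":-2,"dz":0,"turn":0},{"dx":0,"dy":0,"dz":0,"turn":0}]'|sed -n '2p;4p';python3 -m jog '[{"dx":0,"dy":-2,"dz":0,"turn":0},{"dx":0,"dy":0,"dz":0,"turn":0}]'|sed -n '2p;4p'; python3 -m jog '[{"dx":0,"dy":-2,"dz":0,"turn":0},{"dx":0,"dy":0,"dz":0,"turn":0}]'|sed -n '2p;4p'
```

```text
eef_pos: [540.0, -16.7, 226.3]
force: [1.4, -8.1, 5.2]
eef_pos: [539.8, -16.4, 226.3]
force: [2.0, -11.5, 3.7]
eef_pos: [539.7, -16.0, 226.3]
force: [2.8, -13.7, 1.9]
```

```bash
python3 -m jog '[{"dx":0,"dy":-3,"dz":0,"turn":0},{"dx":0,"dy":0,"dz":0,"turn":0},{"dx":0,"dy":0,"dz":0,"turn":0}]'|sed -n '2p;4p';python3 -m jog '[{"dx":0,"dy":-3,"dz":0,"turn":0},{"dx":0,"dy":0,"dz":0,"turn":0},{"dx":0,"dy":0,"dz":0,"turn":0},{"dx":0,"dy":0,"dz":0,"turn":0}]'|sed -n '2p;4p'
```

```text
eef_pos: [539.5, -15.5, 226.3]
force: [4.8, -21.2, -0.6]
eef_pos: [539.3, -14.9, 226.3]
force: [8.4, -26.6, -2.6]
```

```bash
python3 -m jog '[{"dx":0,"dy":3,"dz":0,"turn":0},{"dx":0,"dy":3,"dz":0,"turn":0},{"dx":0,"dy":0,"dz":0,"turn":0}]'; python3 -m jog '[{"dx":0,"dy":0,"dz":0,"turn":0},{"dx":0,"dy":0,"dz":0,"turn":0},{"dx":0,"dy":0,"dz":0,"turn":0},{"dx":0,"dy":0,"dz":0,"turn":0}]' 0.5;python3 -m jog '[{"dx":0,"dy":0,"dz":-25,"turn":0},{"dx":0,"dy":0,"dz":-40,"turn":0},{"dx":0,"dy":0,"dz":-40,"turn":0},{"dx":0,"dy":0,"dz":0,"turn":0},{"dx":0,"dy":0,"dz":0,"turn":0}]' 1
python3 - <<'E'
from h import *
for n in("top","side","wrist"):
  c=arm.read_camera(n)
  if n=="wrist":cv2.imwrite("pics/w4.png",cv2.resize(c["img"],(800,600)))
  for t in("clamp","jaw_post","cap"):
        for d in arm.mark_of(c,t)[:2]:
            print(n,t,round(d["conf"],2),np.round(d["at"],1),np.round(proj(c,d["at"])[0]))
E
```

```text
time: 9.15
eef_pos: [539.7, -16.1, 226.3]
ee_rot: [3.132, -0.002, 0.255]
force: [3.2, -15.5, 1.9]
grip_width: 13.7
grasp_force: 40.2
time: 9.55
eef_pos: [538.2, -8.9, 225.5]
ee_rot: [-3.141, 0.0, 0.262]
force: [0.2, 1.2, 0.1]
grip_width: 42.7
grasp_force: 0.0
time: 10.05
eef_pos: [538.4, -9.2, 331.3]
ee_rot: [-3.141, -0.002, 0.262]
force: [-0.1, -0.1, -0.5]
grip_width: 82.1
grasp_force: 0.0
top clamp 0.78 [5.204e+02 7.890e+01 5.000e-01] [229. 201.]
top jaw_post 0.3 [462.2 254.3   2.6] [170. 221.]
top cap 0.84 [461.3 253.4  89.2] [163. 221.]
top cap 0.65 [519.9  77.1  84.9] [228. 200.]
side clamp 0.82 [517.5  75.   -3.2] [243. 232.]
side jaw_post 0.76 [541.7 -16.3  83.4] [255. 186.]
side cap 0.77 [463.8 252.2  91.1] [217. 269.]
side cap 0.74 [519.1  78.5  95.6] [241. 209.]
wrist jaw_post 0.61 [542.2 -19.4  79.9] [266. 199.]
wrist cap 0.83 [519.3  81.5  89.5] [113. 198.]
```

View pics/w4.png

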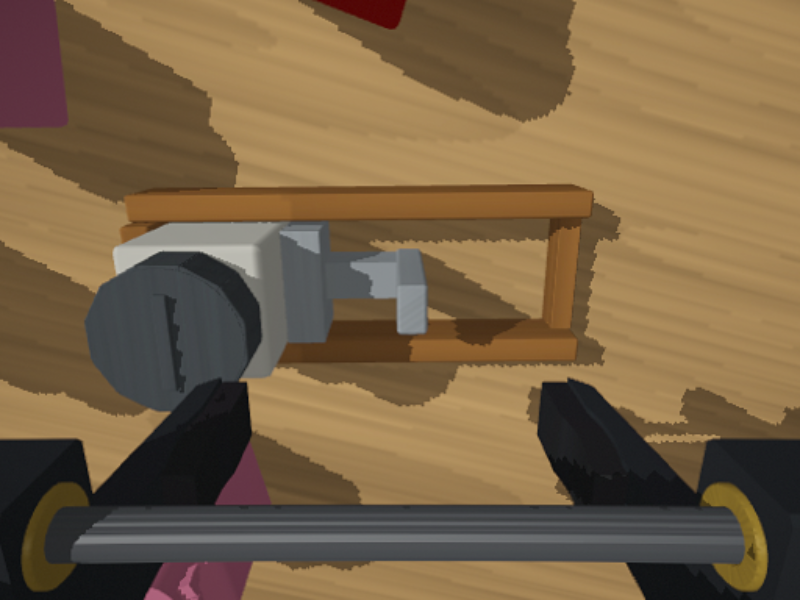

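The wrist view shows the jaw plate at (305,285) tight against the jar. The cap top is centred near (168,330), with its ridge running from (160,293) to (180,390). Next I work out the cap's position and ridge angle.

Run:
```python
from h import *
c=arm.read_camera("wrist");s=1.5625
r=unproj(c,np.array([[163,293],[181,391]])/s,116);d=r[1]-r[0]
print(r.round(1),r.mean(0).round(1),np.degrees(np.arctan2(d[1],d[0])))
g=cv2.cvtColor(c["img"],cv2.COLOR_BGR2GRAY)
cv2.imwrite("pics/w5.png",cv2.resize(c["img"][150:275,45:175],None,fx=4.6,fy=4.6,interpolation=cv2.INTER_CUBIC))
m=arm.silhouettes(c,"cap")[0]["mask"]
print(arm.get_state()["eef_pos"],arm.get_state()["ee_rot"])
```

```text
[[536.5  78.8 116. ]
 [497.2  66.6 116. ]] [516.9  72.7 116. ] -162.73346724943346
[538.45889003  -9.76692026 330.70175172] [ 3.14150940e+00 -3.81889363e-05  2.61115110e-01]
```

View pics/w5.png

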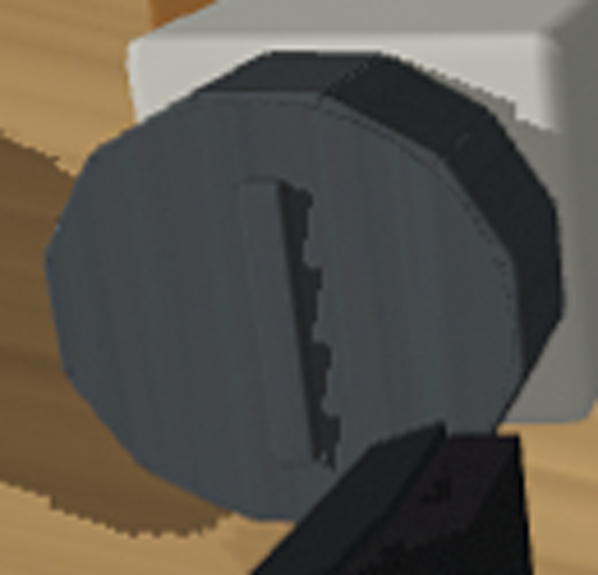

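The crop shows the cap's top face clearly. Its corners are near (46,262), (92,160), (195,97), (322,97), (440,158), (512,262), (62,365), (137,463) and (262,520), with the ridge between (262,183) and (295,461). I fit a 12-sided outline to these corners.

Run:
```python
from h import *
from scipy.optimize import least_squares
c=arm.read_camera("wrist")
f=lambda p:unproj(c,np.array(p,float)/4.6+[45-.4,150-.4],0) 
U=lambda p,z:unproj(c,np.array(p,float)/4.6+[44.6,149.6],z)[:,:2]
k=U([(46,262),(92,160),(195,97),(322,97),(440,158),(512,262),(62,365),(137,463),(262,520)],114)
def res(v):
    d=k-v[:2];a=np.arctan2(d[:,1],d[:,0]);n=np.round((a-v[2])/(np.pi/6))*np.pi/6+v[2]
    return (d-32.1*np.c_[np.cos(n),np.sin(n)]).ravel()
for a0 in(0,.17,.35):
    s=least_squares(res,[517,77,a0],loss="soft_l1");print(s.cost.round(1),s.x[:2].round(1),np.degrees(s.x[2])%30, "flats at",(np.degrees(s.x[2])+15)%30)
for z in(114,118):
    r=U([(240,185),(272,462),(285,182),(318,460)],z);print(np.degrees(np.arctan2(*(r[0]-r[1])[::-1])),np.degrees(np.arctan2(*(r[2]-r[3])[::-1])),r.mean(0))
```

```text
3.6 [516.   75.2] 29.443085753105922 flats at 14.443085753105924
3.6 [516.   75.2] 29.44308135231546 flats at 14.44308135231546
3.6 [516.   75.2] 29.44308021773358 flats at 14.44308021773358
13.180173697685703 13.862716293599552 [514.59354898  76.24897101]
13.180173697685698 13.862716293599567 [516.6968482  74.9202947]
```

```bash
python3 -m jog '[{"dx":1,"dy":-22,"dz":0,"turn":0.9},{"dx":0,"dy":-22,"dz":0,"turn":0},{"dx":0,"dy":-22,"dz":0,"turn":0},{"dx":0,"dy":-23,"dz":0,"turn":0},{"dx":0,"dy":0,"dz":0,"turn":0},{"dx":0,"dy":0,"dz":0,"turn":0}]' 1; python3 -m jog '[{"dx":0,"dy":0,"dz":20,"turn":0},{"dx":0,"dy":0,"dz":20,"turn":0},{"dx":0,"dy":0,"dz":20,"turn":0},{"dx":0,"dy":0,"dz":15,"turn":0},{"dx":0,"dy":0,"dz":0,"turn":0}]'
python3 - <<'E'
from h import *
c=arm.read_camera("side");cv2.imwrite("pics/s2.png",cv2.resize(c["img"][140:270,170:330],(800,600),interpolation=cv2.INTER_CUBIC))
print(np.round(arm.get_state()["joints"],2))
E
```

```text
time: 11.4
eef_pos: [517.5, 76.6, 330.8]
ee_rot: [3.141, -0.0, 0.246]
force: [-0.1, 0.6, -0.8]
grip_width: 87.8
grasp_force: 0.0
time: 11.9
eef_pos: [517.2, 74.9, 254.1]
ee_rot: [3.14, 0.004, 0.243]
force: [-0.2, -0.5, 0.8]
grip_width: 88.5
grasp_force: 0.0
[-0.22  0.8  -0.02  1.99  0.05  0.35 -1.61]
```

View pics/s2.png

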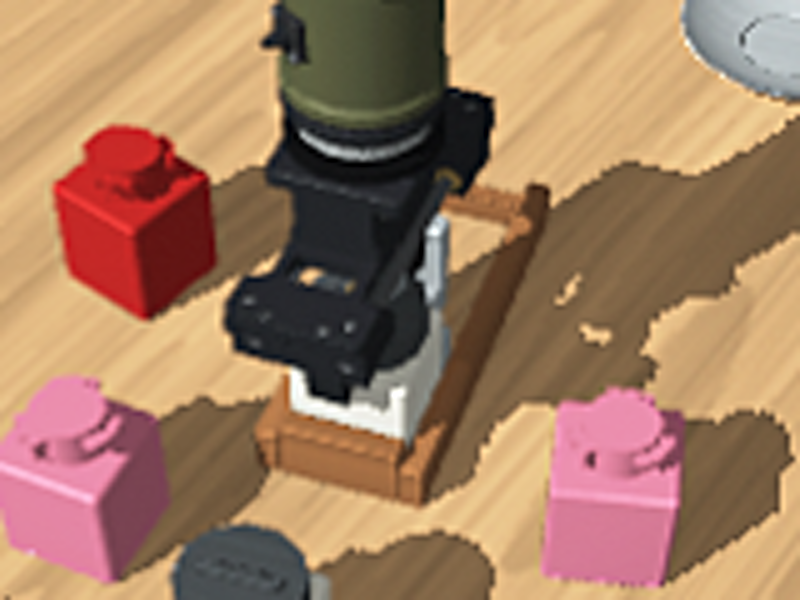

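The side crop shows the open fingers around the cap at (370,330), with the jar standing on the table in the shut clamp. The last joint is at −1.61, so there is little room to turn clockwise. I turn 60° counter-clockwise with the fingers open, which puts them on other flats, and then grip.

```bash
python3 -m jog '[{"dx":0,"dy":0,"dz":0,"turn":-8},{"dx":0,"dy":0,"dz":0,"turn":-8},{"dx":0,"dy":0,"dz":0,"turn":-8},{"dx":0,"dy":0,"dz":0,"turn":-8},{"dx":0,"dy":0,"dz":0,"turn":-8},{"dx":0,"dy":0,"dz":0,"turn":-8},{"dx":0,"dy":0,"dz":0,"turn":-8},{"dx":0,"dy":0,"dz":0,"turn":-4},{"dx":0,"dy":0,"dz":0,"turn":0},{"dx":0,"dy":0,"dz":0,"turn":0}]' 1; python3 -m jog '[{"dx":0,"dy":0,"dz":0,"turn":0},{"dx":0,"dy":0,"dz":0,"turn":0},{"dx":0,"dy":0,"dz":0,"turn":0},{"dx":0,"dy":0,"dz":0,"turn":0},{"dx":0,"dy":0,"dz":0,"turn":0},{"dx":0,"dy":0,"dz":0,"turn":0},{"dx":0,"dy":0,"dz":0,"turn":0}]' 0 40; python3 -c "
from workcell import arm;print(arm.get_state()['moment'],arm.get_state()['joints'])"
```

```text
time: 12.95
eef_pos: [517.9, 76.1, 256.4]
ee_rot: [3.14, 0.0, 1.29]
force: [0.4, -0.0, -0.1]
grip_width: 88.3
grasp_force: 0.0
time: 13.65
eef_pos: [517.4, 76.8, 255.7]
ee_rot: [3.142, 0.0, 1.293]
force: [0.5, -0.0, 1.2]
grip_width: 61.6
grasp_force: 40.0
[-0.01767323 -0.02665387 -0.05969739] [-0.08096838  0.80520428 -0.25587763  1.98731579  0.4789444   0.4072407
 -0.98330239]
```

```bash
for i in 1 2; do python3 -m jog '[{"dx":0,"dy":0,"dz":0,"turn":-4},{"dx":0,"dy":0,"dz":0,"turn":-4},{"dx":0,"dy":0,"dz":0,"turn":0},{"dx":0,"dy":0,"dz":0,"turn":0}]' | sed -n '2,5p'; python3 -c "
from workcell import arm;print(arm.get_state()['moment'])"; done
```

```text
eef_pos: [517.1, 76.4, 255.7]
ee_rot: [-3.141, 0.001, 1.43]
force: [-2.5, -0.1, 3.0]
grip_width: 61.5
[-0.10786257  0.4464167  -0.46591818]
eef_pos: [516.9, 78.4, 255.7]
ee_rot: [-3.14, -0.004, 1.566]
force: [-2.5, 5.4, 2.1]
grip_width: 62.1
[ 1.02472988  0.74213008 -1.86117972]
```

```bash
for i in 1 2 3; do python3 -m jog '[{"dx":0,"dy":0,"dz":0,"turn":4},{"dx":0,"dy":0,"dz":0,"turn":4},{"dx":0,"dy":0,"dz":0,"turn":0},{"dx":0,"dy":0,"dz":0,"turn":0}]' | sed -n '2,5p'; python3 -c "
from workcell import arm;print(arm.get_state()['moment'])"; done
```

```text
eef_pos: [517.6, 77.5, 255.7]
ee_rot: [3.141, -0.001, 1.435]
force: [-0.6, 1.2, 0.4]
grip_width: 62.0
[ 0.36007395  0.0364408  -0.01749748]
eef_pos: [517.4, 77.0, 255.7]
ee_rot: [-3.141, -0.0, 1.295]
force: [-2.0, 1.3, 0.5]
grip_width: 61.7
[0.25060436 0.26925886 0.03875395]
eef_pos: [517.4, 76.7, 255.7]
ee_rot: [3.142, 0.0, 1.156]
force: [-1.4, 0.3, 0.2]
grip_width: 61.8
[0.18147625 0.22733967 0.07309357]
```

```bash
python3 -m jog '[{"dx":0,"dy":0,"dz":0,"turn":5},{"dx":0,"dy":0,"dz":0,"turn":5},{"dx":0,"dy":0,"dz":0,"turn":5},{"dx":0,"dy":0,"dz":0,"turn":5},{"dx":0,"dy":0,"dz":0,"turn":5},{"dx":0,"dy":0,"dz":0,"turn":5},{"dx":0,"dy":0,"dz":0,"turn":0},{"dx":0,"dy":0,"dz":0,"turn":0}]' | sed -n '2,5p'; python3 -c "
from workcell import arm;print(arm.get_state()['moment'])"; python3 -m jog '[{"dx":0,"dy":0,"dz":0,"turn":5},{"dx":0,"dy":0,"dz":0,"turn":5},{"dx":0,"dy":0,"dz":0,"turn":5},{"dx":0,"dy":0,"dz":0,"turn":5},{"dx":0,"dy":0,"dz":0,"turn":5},{"dx":0,"dy":0,"dz":0,"turn":4},{"dx":0,"dy":0,"dz":0,"turn":0},{"dx":0,"dy":0,"dz":0,"turn":0}]' | sed -n '2,5p'; python3 -c "
from workcell import arm;s=arm.get_state();print(s['moment'],s['joints'])"
```

```text
eef_pos: [517.8, 76.6, 255.8]
ee_rot: [3.141, -0.001, 0.632]
force: [0.3, -0.3, 0.2]
grip_width: 61.9
[ 0.01057583 -0.11526231  0.02348133]
eef_pos: [518.0, 76.5, 255.8]
ee_rot: [3.141, -0.001, 0.126]
force: [1.7, -0.5, -0.3]
grip_width: 62.0
[-0.13920283 -0.37415835 -0.00715095] [-2.35224652e-01  7.98771858e-01  7.84942894e-04  1.99451347e+00
 -7.73764038e-05  3.46956033e-01 -1.67966153e+00]
```

It turned freely clockwise to about 67°, so the thread is reversed. I lift gently and watch the force.

```bash
python3 -m jog '[{"dx":0,"dy":0,"dz":-2,"turn":0},{"dx":0,"dy":0,"dz":-2,"turn":0},{"dx":0,"dy":0,"dz":0,"turn":0},{"dx":0,"dy":0,"dz":0,"turn":0}]'
```

```text
time: 17.65
eef_pos: [517.7, 76.6, 259.9]
ee_rot: [3.141, -0.001, 0.123]
force: [2.1, -1.4, 0.6]
grip_width: 61.5
grasp_force: 39.8
```

Free: it rose 4 mm with no load.

```bash
python3 -m jog '[{"dx":0,"dy":0,"dz":-6,"turn":0},{"dx":0,"dy":0,"dz":-10,"turn":0},{"dx":0,"dy":0,"dz":-15,"turn":0},{"dx":0,"dy":0,"dz":-20,"turn":0},{"dx":0,"dy":0,"dz":-20,"turn":0},{"dx":0,"dy":0,"dz":-20,"turn":0},{"dx":0,"dy":0,"dz":-10,"turn":0},{"dx":0,"dy":0,"dz":0,"turn":0},{"dx":0,"dy":0,"dz":0,"turn":0},{"dx":0,"dy":0,"dz":0,"turn":0},{"dx":0,"dy":0,"dz":0,"turn":0}]'
python3 - <<'E'
from h import *
c=arm.read_camera("side");cv2.imwrite("pics/s3.png",cv2.resize(c["img"][120:270,160:360],(800,600),interpolation=cv2.INTER_CUBIC))
for t in("jar","cap","jaw_post"):
    for d in arm.mark_of(c,t)[:5]: print(t,round(d["conf"],2),np.round(d["at"],1))
E
```

```text
time: 18.75
eef_pos: [517.1, 76.8, 359.9]
ee_rot: [3.141, 0.002, 0.123]
force: [-0.7, 0.2, -0.7]
grip_width: 61.8
grasp_force: 39.7
jar 0.94 [515.4  76.2  -0.6]
jar 0.92 [6.951e+02 5.000e+01 1.000e-01]
jar 0.77 [461.8 252.7   4.2]
jar 0.74 [5.986e+02 2.157e+02 3.000e-01]
jar 0.7 [374.5  71.1  -1.1]
cap 0.78 [463.4 249.3  91.5]
cap 0.73 [514.5  75.9 199.3]
jaw_post 0.6 [541.  -20.4  80.6]
```

View pics/s3.png

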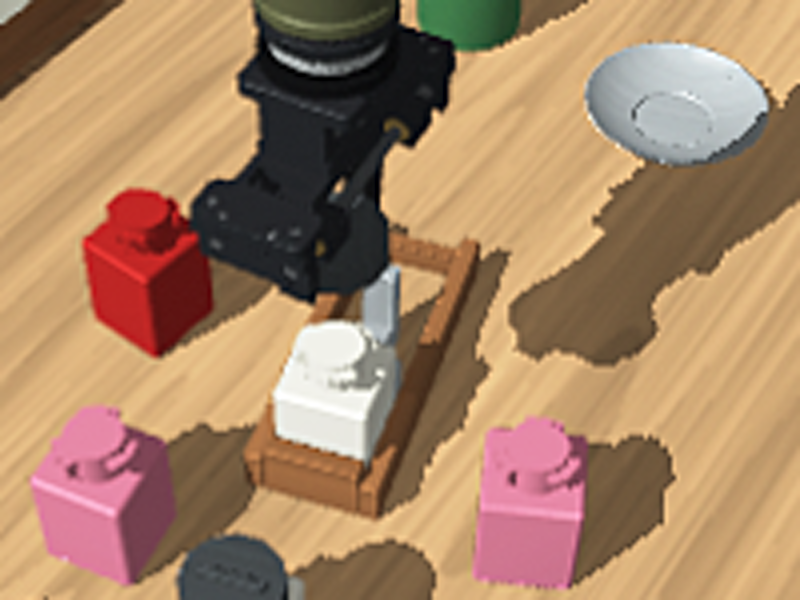

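The side crop shows the open white jar at (335,390) in the shut clamp, with the cap held in the gripper at (350,260) and the spare jar untouched at the bottom. Before handing in, I check that the jaw has not slipped back.

Run:
```python
from h import *
u=np.array([-.2605,.9655])
for n in("side","wrist","top"):
    P=[];J=[]
    for i in range(8):
        c=arm.read_camera(n)
        P+=[d["at"] for d in arm.mark_of(c,"jaw_post") if np.hypot(d["at"][0]-541,d["at"][1]+18)<25][:1]
        J+=[d["at"] for d in arm.mark_of(c,"jar") if np.hypot(d["at"][0]-516,d["at"][1]-76)<25][:1]
    P=np.array(P);J=np.array(J)
    if len(P):print(n,len(P),P.mean(0).round(1),(P[:,:2]@u).std().round(1),"post along",(P[:,:2]@u).mean().round(1))
    if len(J):print(n,len(J),J.mean(0).round(1),"jar along",(J[:,:2]@u).mean().round(1))
print("gripper at push end",(np.array([539.7,-16.1])@u).round(1))
```

```text
side 7 [541.8 -18.2  83.6] 1.7 post along -158.7
side 8 [516.   75.9   0.8] jar along -61.2
wrist 8 [543.2 -21.2  78.8] 1.9 post along -162.0
wrist 8 [515.7  75.    2.5] jar along -62.0
gripper at push end -156.1
```

```bash
python3 -c "
from workcell import arm;print(arm.get_state()['time'],arm.get_state()['grasp_force']);print(arm.sign_off())"
```

```text
22.55 39.71639363357099
the job is handed in; nothing more can be done
None
```

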